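# Snap a cartridge into its port and tug-test the latch

## Robot

A 6-joint arm with a two-finger parallel gripper is mounted at the origin on a cart in front of the work surface, level with it; the furniture and walls round the work are solid. World frame = base frame: x ahead of the robot, y to its left, z up, the work surface at z = 0. Lengths are in m, angles in rad, forces in N, time in s.
With the tool pointing down it reaches from about 0.325 to 0.85 m from the base axis. Payload 15.5 kg.
Tool frame: the origin (TCP) lies midway between the tips of the shut fingers; the grasp point (between the pads) lies 19 mm behind it; z points along the fingers, y is the line along which they close (so a half turn about z gives the same grasp; the last joint's range is limited). The gripper opens to 91 mm and grips with 3 to 60 N. Pads are 32 mm wide; open, the fingers measure 118 mm over their backs; the gripper's body (76 mm by 178 mm) begins 60 mm behind the grasp point.
Start: joints at [-1.391, 0.494, 1.345, -0, 1.302, -0.096], TCP at [0.17, -0.601, 0.175] pointing down, gripper open.
Joint ranges: [-2.91, 2.91], [-0.82, 2.16], [0.22, 2.67], [-1.22, 4.37], [0.12, 2.79], [-3.08, 3.08]. Speed limits (rad/s): [1.89, 1.89, 2.57, 3.01, 3.01, 3.01].

## Interface

Orientations are given as a unit quaternion [w, x, y, z].
In Python, from cell import robot gives the robot as it stands.
- The arm moves only by the shell command python3 -m handwheel 'ROWS'. ROWS is a JSON object of lists of equal length, an entry for each row: "linear": the shift along the tool's x, y, z in m, a list of three; "turn": the turn about the tool's z in degrees; "jaw": the finger opening in m, from 0 to 0.0912. A call has 1 to 10 rows; each row is the pose to reach, as a shift and turn from the pose commanded when the call began, along the tool's axes at that moment; what a row does not reach only later rows make up. A row lasts 1/12 s, in which the tool goes at most 41.7 mm and 7.16 degrees, less where a joint would pass 70% of its speed; a pose out of reach is approached as far as the arm can. A call with a gripper value outside its range is refused whole. The fingers move at their own pace and stop on an object; the grip force is fixed at half the most. Time passes only in rows, so rows that repeat a pose let the fingers close. It gives the time, the measured TCP pose, the force, the opening and the grip force at its end, in the units of the state.
- robot.get_state(): the state, without advancing time (a new reading comes with each control period).
- robot.snapshot(name): name is "side" or "top"; returns (picture, depth): 480x640x3 uint8, red, green, blue; 480x640 float32, m along the optical axis (not along the pixel's ray), 0 where there is no reading.
- robot.camera_info(name): a dict with "fx", "fy", "cx", "cy" (pixels), "k1" (the pictures are not rectified: a ray, as slopes to the right and down, at radius r is drawn at 1 + k1 r^2 times it, then the intrinsics apply), "pose" (4x4, takes a point from camera to world coordinates). Camera axes: x right, y down, z forward; pixel columns grow to the right and rows downward; lengths in m; the calibration is good to about 2 mm. A picture is of the moment at which its call begins. camera_info takes no time and is no camera call.
- robot.job_done(): hands the job in; it is judged then, once.
Trained networks look in the newest picture that a camera, given by its name, has taken for a name from the list of things; names that differ only in an ending like _2 or _b are one class to them, and where a whole thing is asked for, a point or a joint stands for the part that bears it (a point fixed in the world has none). Each returns a list of dicts, best first, with "conf" (0 to 1); they miss things now and then, are a little off and sometimes report something else, mostly with a low value. They report only what shows in the picture. A call takes as long as a camera call.
- robot.outline_of(camera, query): "mask" (480x640 bool, what is visible of it) and "pixel" ([column, row] in pixels, amid what is visible of it).
The state is a dict: "time": time; "joint_pos": joint angles; "joint_vel": joint speeds; "effort": joint torques, N m; "ee_pos": TCP position; "eef_rot": TCP orientation; "wrist_force": force on the tool from outside, world axes, zero at the start; "torque": the same for the moment, N m; "grip_width": opening from 0.0 (shut) to 1.0 (fully open); "grasp_force": force on a finger pad.
Only numpy, scipy, OpenCV 4.12 (cv2) and the standard library are available. Lean on these libraries where they do the work, as an engineer would, in place of code of your own. Each camera call takes 0.05 s, during which the arm holds its last target. There are 200 camera calls.

## Task

Take the cartridge out of its storage stand and press it straight down into the port until it has snapped in and sits fully home. Then tug it by its grip straight up with a steady force of about 12 N for a second to prove that the latch holds it; never press or pull with more than 20 N. Let the pull off gently, leave the cartridge upright and latched in the port, let go of it, and do not disturb the other things on the bench.

Things in the scene. Friction and masses are not known exactly. Their poses are not given: they have to be found in the camera images.
- cartridge: Cartridge, an upright turned part 122 mm tall, about 70 g; origin at the centre of its foot, z up its axis. From the foot up: white plug, a cone from 7 mm across at the flat foot to 22 mm at 14 mm, then 22 mm across to a flat shoulder at 38.5 mm; steel neck 13 mm across; ribbed grey grip, 22 mm across, from 76 to 118 mm. It starts standing loose in the storage stand.
- cartridge_grip (a point): Middle of the cartridge's grip, on its axis, 100 mm above its foot; the place to hold it.
- cartridge_foot (a point): Centre of the cartridge's foot, on its axis, 100 mm below the grip point.
- stand: Storage stand, a fixed grey block 64x64x36 mm with one hole, 24 mm across and 32 mm deep, from above; origin at the centre of its underside.
- port: Port, a fixed white housing, 72 (x) by 104 (y) by 40 mm high; origin at the centre of its underside, under a vertical bore 24 mm across. Above it an aluminium plate (latch ring, 46x100x8 mm, 28 mm hole) rides on two posts, in line along y, and carries two spring pawls, 15 mm apart across the bore. All this stays under 80 mm above the worktop.
- port_seat (a point): Centre of the unloaded seat in the bottom of the bore, 10 mm above the worktop, 30 mm below the housing's top; z up. Home is with the foot on the seat. The plug's cone spreads the pawls (3 to 8 N); they snap in over the shoulder 1 to 14 mm before home. The latched cartridge then has 1 to 14 mm of free axial play, different each time (rubbing in the bore may drag up to 4 N), before the pawls catch it.
- seat_pad (a joint): How far the seat is pressed down, in m: 0 unloaded, spring 4 N per mm, hard stop at 6.5 mm.
- latch_ring (a joint): How far the latch ring is pulled up by the tugged cartridge, in m: 0 unloaded, about 1 N starts it, then 5 N per mm (12 N is about 2.2 mm), stop at 8 mm.
- microscope: Bench microscope, fixed, about 0.4 m tall, standing to the right of the work; solid, so keep the arm clear of it. Origin under its base.
- glass_beaker: Bystander: clear glass beaker, 45 mm across, 58 mm tall; origin at the centre of its underside.
- brown_bottle: Bystander: brown reagent bottle with black cap, 34 mm across, 78 mm tall; origin at the centre of its underside.
- small_box: Bystander: small square box with lid, 31x31x20 mm; origin at the centre of its underside.
- bench_timer: Bystander: flat laboratory timer, 58x62x20 mm; origin at the centre of its underside.
- small_bottle: Bystander: small pale bottle with white cap, 25 mm across, 52 mm tall; origin at the centre of its underside.
- steel_tweezers: Bystander: steel tweezers lying flat, 14x124x9 mm; origin at the centre of its underside.

How it is judged:
By the outcome, as a careful person would: the job done as asked, in the order asked, and still so for the second after the job is handed in, with the robot touching nothing.
It also fails if it takes over 69 s, if anything falls off the work surface, if the arm or the gripper's body presses on something with over 40 N, if the wrist force passes 120 N, or if a joint passes its speed limit or range.

## Working session

There is one attempt and no reset: what is moved stays moved. The work goes in short steps, Python scripts to look and compute and a shell command to move; the robot and the scene stay as the last step left them, time stands still between calls to the robot, and variables do not carry over. Pictures are saved under pics/ and viewed, at most 10 in all, crops included, and the job is handed in when it is done.

```bash
mkdir -p pics; ls
cat > h.py <<'E'
import numpy as np, cv2
from cell import robot
def rays(cam,uv):
    i=robot.camera_info(cam); K=np.array([[i['fx'],0,i['cx']],[0,i['fy'],i['cy']],[0,0,1.]])
    p=cv2.undistortPoints(np.asarray(uv,float).reshape(-1,1,2),K,np.array([i['k1'],0,0,0,0.])).reshape(-1,2)
    return p,np.array(i['pose'])
def pts(cam,uv,d):
    p,T=rays(cam,uv); d=np.asarray(d).reshape(-1,1)
    return np.c_[p*d,d]@T[:3,:3].T+T[:3,3]
def mpts(cam,mask,depth):
    v,u=np.nonzero(mask&(depth>0)); return pts(cam,np.c_[u,v],depth[v,u])
E
python3 - <<'E'
from h import *
for c in('side','top'):
    im,d=robot.snapshot(c); cv2.imwrite(f'pics/{c}0.png',im[...,::-1])
    print(c,np.round(robot.camera_info(c)['pose'],3).tolist())
    for q in('cartridge','stand','port','latch_ring','microscope','glass_beaker','brown_bottle','small_bottle'):
        for r in robot.outline_of(c,q)[:1]:
            P=mpts(c,r['mask'],d)
            if len(P): print(q,round(r['conf'],2),np.round(r['pixel']),len(P),np.round(np.percentile(P,[2,50,98],axis=0),3).tolist())
s=robot.get_state(); print(s['time'],s['ee_pos'],s['eef_rot'],s['wrist_force'])
E
```

```text
pics
side [[-0.813, -0.362, 0.456, 0.153], [-0.582, 0.505, -0.638, 0.653], [0.001, -0.784, -0.621, 0.612], [0.0, 0.0, 0.0, 1.0]]
cartridge 0.82 [217. 291.] 685 [[0.586, 0.297, 0.034], [0.592, 0.31, 0.092], [0.605, 0.317, 0.127]]
stand 0.81 [226. 325.] 1646 [[0.565, 0.276, 0.004], [0.582, 0.319, 0.035], [0.628, 0.338, 0.039]]
port 0.8 [353. 299.] 1592 [[0.417, 0.058, 0.001], [0.453, 0.145, 0.039], [0.517, 0.17, 0.054]]
latch_ring 0.67 [356. 267.] 1044 [[0.434, 0.063, 0.051], [0.468, 0.116, 0.06], [0.506, 0.16, 0.068]]
glass_beaker 0.79 [271. 233.] 732 [[0.658, 0.07, 0.004], [0.674, 0.099, 0.039], [0.701, 0.113, 0.06]]
brown_bottle 0.66 [167. 282.] 707 [[0.709, 0.299, 0.007], [0.717, 0.316, 0.048], [0.734, 0.326, 0.079]]
small_bottle 0.63 [402. 327.] 407 [[0.343, 0.12, 0.001], [0.353, 0.165, 0.033], [0.367, 0.17, 0.053]]
top [[-0.027, -0.994, 0.11, 0.418], [-1.0, 0.028, 0.007, 0.101], [-0.01, -0.109, -0.994, 1.056], [0.0, 0.0, 0.0, 1.0]]
cartridge 0.81 [208. 194.] 288 [[0.588, 0.295, 0.032], [0.595, 0.302, 0.112], [0.608, 0.314, 0.128]]
stand 0.94 [219. 204.] 1118 [[0.567, 0.273, 0.005], [0.59, 0.296, 0.036], [0.631, 0.337, 0.041]]
port 0.7 [320. 268.] 995 [[0.421, 0.051, 0.002], [0.47, 0.109, 0.04], [0.52, 0.164, 0.045]]
latch_ring 0.97 [322. 264.] 1187 [[0.435, 0.063, 0.055], [0.471, 0.11, 0.06], [0.507, 0.156, 0.069]]
glass_beaker 0.91 [328. 154.] 620 [[0.659, 0.07, -0.001], [0.688, 0.09, 0.019], [0.702, 0.111, 0.06]]
brown_bottle 0.55 [211. 133.] 415 [[0.71, 0.292, -0.0], [0.72, 0.305, 0.057], [0.742, 0.335, 0.08]]
small_bottle 0.68 [294. 330.] 192 [[0.345, 0.145, -0.001], [0.358, 0.157, 0.04], [0.369, 0.169, 0.054]]
0.9 [ 0.17020475 -0.60138131  0.17502721] [8.18669550e-06 9.90509146e-01 1.37446829e-01 1.47808931e-05] [ 0.0967257  -1.15760444 -0.11905205]
```

```bash
python3 - <<'E'
import cv2,numpy as np
a=cv2.imread('pics/side0.png');b=cv2.imread('pics/top0.png')
cv2.imwrite('pics/both.png',np.hstack([cv2.resize(a[100:460,100:500],(400,360)),cv2.resize(b[80:440,100:500],(400,360))]))
E
python3 - <<'E'
from h import *
s=robot.get_state();w,x,y,z=s['eef_rot']
from scipy.spatial.transform import Rotation as R
print(np.round(R.from_quat([x,y,z,w]).as_matrix(),3))
E
```

```text
[[ 0.962  0.272  0.   ]
 [ 0.272 -0.962 -0.   ]
 [ 0.     0.    -1.   ]]
```

View pics/both.png

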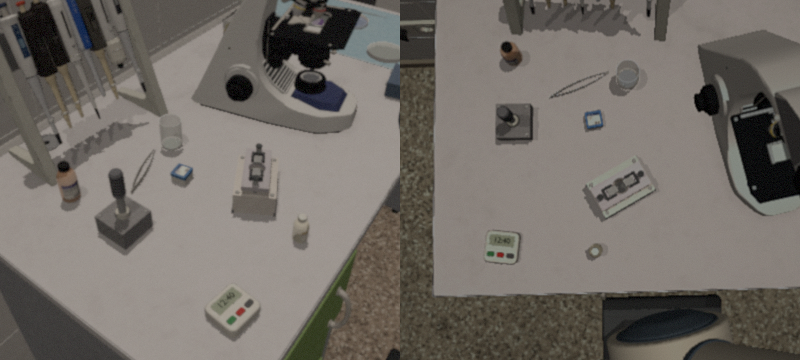

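View pics/top0.png

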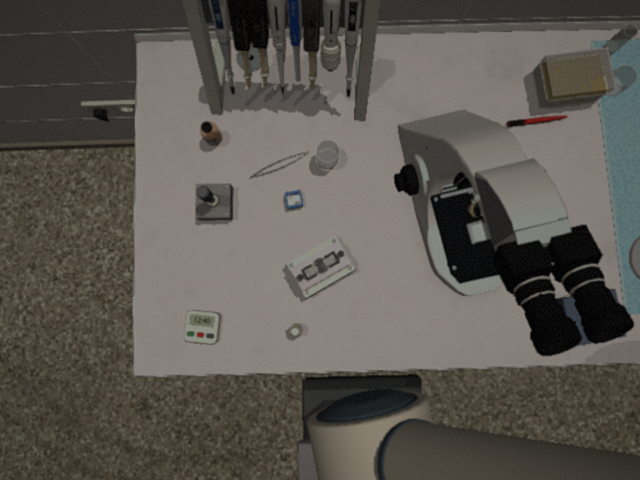

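The top view shows the cartridge's grip at about (206,193) in the stand at (214,202). The port is at (321,266), yawed about 30°, and the microscope is to the right from column 400 on. Next I refine the positions and get the microscope's extent for the transit.

```bash
cat > meas.py <<'E'
from h import *
from scipy.optimize import least_squares
def plane_xy(cam,uv,z):
    p,T=rays(cam,uv); D=np.c_[p,np.ones(len(p))]@T[:3,:3].T
    return (T[:3,3]+D*((z-T[2,3])/D[:,2])[:,None])[:,:2]
def proj(cam,P):
    i=robot.camera_info(cam);T=np.linalg.inv(np.array(i['pose']));q=np.asarray(P)@T[:3,:3].T+T[:3,3]
    s=q[:,:2]/q[:,2:];s=s*(1+i['k1']*(s**2).sum(1))[:,None]
    return s*[i['fx'],i['fy']]+[i['cx'],i['cy']]
E
python3 - <<'E'
from meas import *
for c in('side','top'):
    im,d=robot.snapshot(c)
    for q,zz in(('stand',(.03,.04)),('port',(.034,.046)),('latch_ring',(.05,.072))):
        m=robot.outline_of(c,q)[0]['mask'];P=mpts(c,m,d);P=P[(P[:,2]>zz[0])&(P[:,2]<zz[1])]
        print(c,q,len(P),cv2.minAreaRect((P[:,:2]*1000).astype(np.float32)),np.median(P[:,2]))
    m=robot.outline_of(c,'cartridge')[0]['mask'];P=mpts(c,m,d);G=P[(P[:,2]>.082)&(P[:,2]<.12)]
    f=lambda p:np.hypot(G[:,0]-p[0]-p[2]*(G[:,2]-.1),G[:,1]-p[1]-p[3]*(G[:,2]-.1))-.011
    r=least_squares(f,[*(G[:,:2].mean(0)+[.006 if c=='side' else 0,.003]),0,0],loss='soft_l1',f_scale=.002);print('grip',len(G),r.x)
    T=P[P[:,2]>.121];print('top',len(T),T.mean(0) if len(T) else 0)
    if c=='top':
        P=mpts(c,d>0,d);P=P[(P[:,2]>.06)&(P[:,1]<0)&(P[:,1]>-.6)&(P[:,0]>.12)&(P[:,0]<.8)]
        for y in np.arange(-.45,0,.05):
            Q=P[(P[:,1]>y)&(P[:,1]<y+.05)]
            if len(Q):print(round(y,2),Q.min(0).round(3),Q.max(0).round(3))
        P=mpts(c,d>0,d);P=P[(P[:,0]>.62)&(P[:,1]>0)&(P[:,2]>.1)];print('rack',P.min(0),P.max(0))
print(robot.get_state()['wrist_force'])
E
```

```text
side stand 1043 ((597.4146728515625, 306.4422912597656), (66.18400573730469, 66.37641143798828), 88.49308013916016) 0.03651180333690296
side port 891 ((471.1678771972656, 108.89051818847656), (72.22273254394531, 109.2138900756836), 28.592397689819336) 0.04064417194733827
side latch_ring 1027 ((470.9208679199219, 109.22821044921875), (45.89388656616211, 103.26824188232422), 28.553943634033203) 0.05970170021864141
grip 276 [ 0.59792776  0.30536964  0.00438064 -0.00425969]
top 134 [0.59497225 0.30745745 0.12548193]
top stand 865 ((599.0888061523438, 305.4505615234375), (65.36396789550781, 64.79410552978516), 88.36076354980469) 0.03615409670817593
top port 794 ((471.48046875, 108.87654876708984), (71.99485778808594, 103.90043640136719), 28.461307525634766) 0.04029923368525612
top latch_ring 0 ((0.0, 0.0), (0.0, 0.0), 0.0) nan
grip 75 [ 0.59925445  0.30608105 -0.00061443 -0.01068886]
top 125 [0.59823187 0.30474642 0.12561123]
-0.45 [ 0.776 -0.449  0.06 ] [ 0.8   -0.4    0.076]
-0.4 [ 0.77 -0.4   0.06] [ 0.8   -0.35   0.075]
-0.35 [ 0.769 -0.35   0.06 ] [ 0.8   -0.321  0.076]
-0.25 [ 0.353 -0.248  0.21 ] [ 0.599 -0.2    0.436]
-0.2 [ 0.28  -0.2    0.062] [ 0.742 -0.15   0.585]
-0.15 [ 0.265 -0.15   0.06 ] [ 0.736 -0.1    0.63 ]
-0.1 [ 0.244 -0.1    0.06 ] [ 0.725 -0.05   0.593]
-0.05 [ 0.219 -0.05   0.066] [ 0.644 -0.     0.518]
rack [0.78448245 0.00430554 0.1000001 ] [0.94457487 0.68427506 0.28616219]
[-1.32657352  0.17208195  0.14363358]
  return _methods._mean(a, axis=axis, dtype=dtype,
  ret = ret.dtype.type(ret / rcount)
```

```bash
python3 - <<'E'
from meas import *
im,d=robot.snapshot('top')
m=np.zeros(d.shape,bool);m[105:360,392:635]=1
P=mpts('top',m,d);P=P[P[:,2]>.03]
for y in np.arange(-.45,.05,.05):
    Q=P[(P[:,1]>y)&(P[:,1]<y+.05)]
    if len(Q):print(round(y,2),len(Q),Q.min(0).round(3),Q.max(0).round(3))
m=~m;m[:370]=0;P=mpts('top',m,d);P=P[(P[:,2]>.1)]
print('arm',P.min(0),P.max(0))
E
python3 -m handwheel '{"linear":[[0,0,-0.04],[0,0,-0.08],[0,0,-0.12],[0,0,-0.16],[0,0,-0.2],[0,0,-0.24],[0,0,-0.28],[0,0,-0.32]],"turn":[0,0,0,0,0,0,0,0],"jaw":[0.09,0.09,0.09,0.09,0.09,0.09,0.09,0.09]}'
```

```text
-0.45 61 [ 0.328 -0.44   0.033] [ 0.414 -0.417  0.041]
-0.4 161 [ 0.315 -0.374  0.03 ] [ 0.382 -0.35   0.042]
-0.35 235 [ 0.316 -0.35   0.031] [ 0.402 -0.327  0.041]
-0.25 3337 [ 0.353 -0.248  0.043] [ 0.599 -0.2    0.436]
-0.2 8606 [ 0.341 -0.2    0.031] [ 0.757 -0.15   0.436]
-0.15 12478 [ 0.342 -0.15   0.03 ] [ 0.752 -0.1    0.435]
-0.1 5515 [ 0.434 -0.1    0.03 ] [ 0.74  -0.05   0.281]
-0.05 373 [ 0.592 -0.05   0.031] [ 0.728 -0.025  0.11 ]
arm [ 0.17063492 -0.15042726  0.19934783] [0.28406232 0.13156993 0.62935398]
time: 2.12
ee_pos: [0.1701, -0.6007, 0.4973]
eef_rot: [0.0, 0.991, 0.137, 0.0]
wrist_force: [1.3, -1.0, -0.2]
grip_width: 0.984
grasp_force: 0.0
```

```bash
python3 -m handwheel '{"linear":[[0.022,-0.033,-0.02],[0.044,-0.066,-0.03],[0.066,-0.099,-0.03],[0.088,-0.132,-0.03],[0.11,-0.165,-0.03],[0.132,-0.198,-0.03],[0.154,-0.231,-0.03],[0.176,-0.264,-0.03],[0.198,-0.297,-0.03],[0.198,-0.297,-0.03]],"turn":[0,0,0,0,0,0,0,0,0,0],"jaw":[0.09,0.09,0.09,0.09,0.09,0.09,0.09,0.09,0.09,0.09]}'; python3 -c "
from h import *
print(robot.get_state()['joint_pos'])"
```

```text
time: 2.95
ee_pos: [0.2808, -0.2564, 0.5264]
eef_rot: [0.001, 0.99, 0.14, 0.001]
wrist_force: [-0.7, -0.1, 1.0]
grip_width: 0.983
grasp_force: 0.0
[-8.98768451e-01 -3.74157827e-02  1.14829011e+00  1.39917443e-03
  2.02814406e+00  3.92457679e-01]
```

```bash
python3 -m handwheel '{"linear":[[0.022,-0.033,0],[0.044,-0.066,0],[0.066,-0.099,0],[0.088,-0.132,0],[0.11,-0.165,0],[0.132,-0.198,0],[0.154,-0.231,0],[0.176,-0.264,0],[0.198,-0.297,0],[0.213,-0.314,0]],"turn":[0,0,0,0,0,0,0,0,0,0],"jaw":[0.09,0.09,0.09,0.09,0.09,0.09,0.09,0.09,0.09,0.09]}' | sed -n 1,4p; python3 -m handwheel '{"linear":[[0.033,-0.019,0.01],[0.066,-0.038,0.025],[0.099,-0.057,0.04],[0.132,-0.076,0.055],[0.165,-0.095,0.07],[0.198,-0.114,0.085],[0.23,-0.133,0.1],[0.246,-0.144,0.13],[0.246,-0.144,0.17],[0.246,-0.144,0.21]],"turn":[0,0,0,0,0,0,0,0,0,0],"jaw":[0.09,0.09,0.09,0.09,0.09,0.09,0.09,0.09,0.09,0.09]}'
```

```text
time: 3.78
ee_pos: [0.3993, 0.102, 0.525]
eef_rot: [-0.0, 0.99, 0.139, 0.0]
wrist_force: [0.3, -1.1, 0.6]
time: 4.62
ee_pos: [0.5974, 0.305, 0.3129]
eef_rot: [-0.0, 0.99, 0.138, 0.0]
wrist_force: [0.8, 0.6, -0.8]
grip_width: 0.986
grasp_force: 0.0
```

```bash
python3 -m handwheel '{"linear":[[0,0,0.04],[0,0,0.08],[0,0,0.12],[0,0,0.15],[0,0,0.18],[0,0,0.20],[0,0,0.215],[0,0,0.225],[0,0,0.2278],[0,0,0.2278]],"turn":[0,0,0,0,0,0,0,0,0,0],"jaw":[0.09,0.09,0.09,0.09,0.08,0.07,0.06,0.05,0.05,0.05]}'
python3 - <<'E'
from meas import *
im,d=robot.snapshot('side');cv2.imwrite('pics/grasp.png',cv2.resize(im[150:390,100:420,::-1],(800,600)))
E
```

```text
time: 5.45
ee_pos: [0.5967, 0.3039, 0.0869]
eef_rot: [0.0, 0.991, 0.137, -0.0]
wrist_force: [-0.1, 0.4, 0.3]
grip_width: 0.58
grasp_force: 0.0
```

View pics/grasp.png

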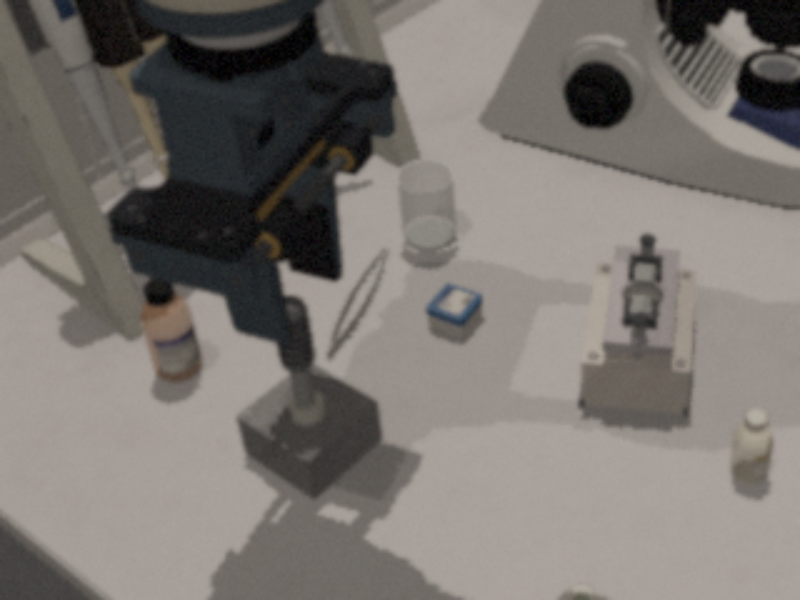

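The grip, at crop (293,335), stands between the open fingers and nothing else is near it, so I close.

```bash
python3 -m handwheel '{"linear":[[0.001,-0.001,0],[0.001,-0.001,0],[0.001,-0.001,0],[0.001,-0.001,0],[0.001,-0.001,0],[0.001,-0.001,0],[0.001,-0.001,0],[0.001,-0.001,0]],"turn":[0,0,0,0,0,0,0,0],"jaw":[0.03,0.02,0.01,0.005,0.005,0.005,0.005,0.005]}'
```

```text
time: 6.17
ee_pos: [0.5976, 0.3053, 0.0874]
eef_rot: [-0.0, 0.991, 0.137, 0.0]
wrist_force: [0.1, 0.3, 2.2]
grip_width: 0.058
grasp_force: 1.0
```

Run:
```python
from meas import *
s=robot.get_state();print(s['grip_width'],s['grasp_force'],s['wrist_force'],s['torque'])
im,d=robot.snapshot('side');t,dt=robot.snapshot('top')
cv2.imwrite('pics/grasp2.png',np.hstack([cv2.resize(im[200:380,150:300,::-1],(400,480)),cv2.resize(t[120:270,140:265,::-1],(400,480))]))
for r in robot.outline_of('side','cartridge'):
    P=mpts('side',r['mask'],d);print(r['conf'],r['pixel'],np.percentile(P,[2,50,98],axis=0).round(3).tolist())
```

```text
0.057593007750504646 1.0195118353294674 [0.09342833 0.29845203 2.22306541] [-0.0363212   0.01543827  0.00067401]
0.73 [218.6, 295.5] [[0.586, 0.301, 0.035], [0.591, 0.313, 0.089], [0.604, 0.32, 0.126]]
0.34 [242.6, 274.4] [[0.648, 0.167, -0.001], [0.664, 0.198, 0.003], [0.684, 0.237, 0.011]]
```

View pics/grasp2.png

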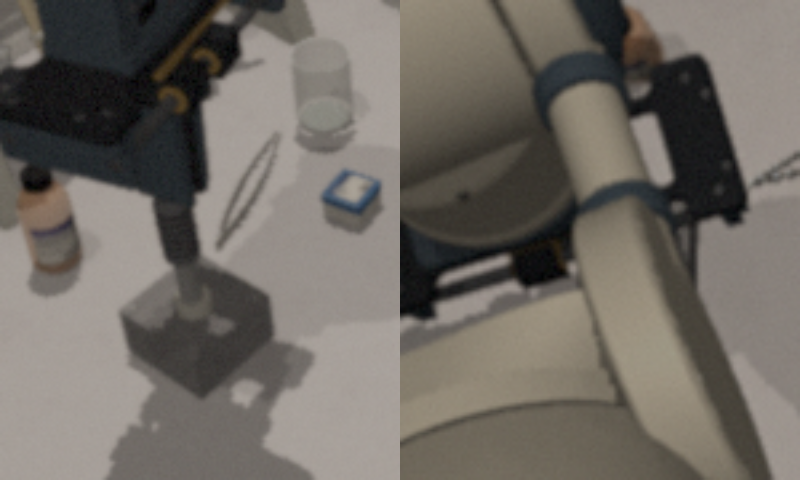

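Run:
```python
from meas import *
P=[[.5976,.3053,z] for z in (.087,.106,.126,.166)]
uv=proj('side',P);print(uv.round(1).tolist())
im,d=robot.snapshot('side')
T=np.linalg.inv(np.array(robot.camera_info('side')['pose']))
for p,(u,v) in zip(P,uv):
    print('zexp',(T[:3,:3]@p+T[:3,3])[2].round(3),[ (k,d[int(v),int(u)+k].round(3)) for k in(-12,-8,-4,0,4,8,12)])
    print(pts('side',[[u,v]],[d[int(v),int(u)]]).round(3))
o=im[200:350,150:300,::-1].copy();o=cv2.resize(o,(600,600),interpolation=cv2.INTER_CUBIC)
for u,v in uv: cv2.circle(o,(int((u-150)*4),int((v-200)*4)),3,(0,0,255),-1)
o=cv2.convertScaleAbs(o,alpha=1.8,beta=10);cv2.imwrite('pics/g3.png',o)
```

```text
[[218.6, 290.6], [217.0, 281.5], [215.1, 271.6], [211.4, 250.8]]
zexp 0.751 [(-12, np.float32(0.876)), (-8, np.float32(0.738)), (-4, np.float32(0.733)), (0, np.float32(0.731)), (4, np.float32(0.736)), (8, np.float32(0.876)), (12, np.float32(0.865))]
[[0.586 0.315 0.101]]
zexp 0.739 [(-12, np.float32(0.893)), (-8, np.float32(0.724)), (-4, np.float32(0.719)), (0, np.float32(0.721)), (4, np.float32(0.723)), (8, np.float32(0.896)), (12, np.float32(0.895))]
[[0.587 0.314 0.119]]
zexp 0.727 [(-12, np.float32(0.715)), (-8, np.float32(0.713)), (-4, np.float32(0.709)), (0, np.float32(0.706)), (4, np.float32(0.704)), (8, np.float32(0.714)), (12, np.float32(0.725))]
[[0.585 0.315 0.14 ]]
zexp 0.702 [(-12, np.float32(0.592)), (-8, np.float32(0.615)), (-4, np.float32(0.619)), (0, np.float32(0.675)), (4, np.float32(0.674)), (8, np.float32(0.685)), (12, np.float32(0.703))]
[[0.581 0.318 0.183]]
```

View pics/g3.png

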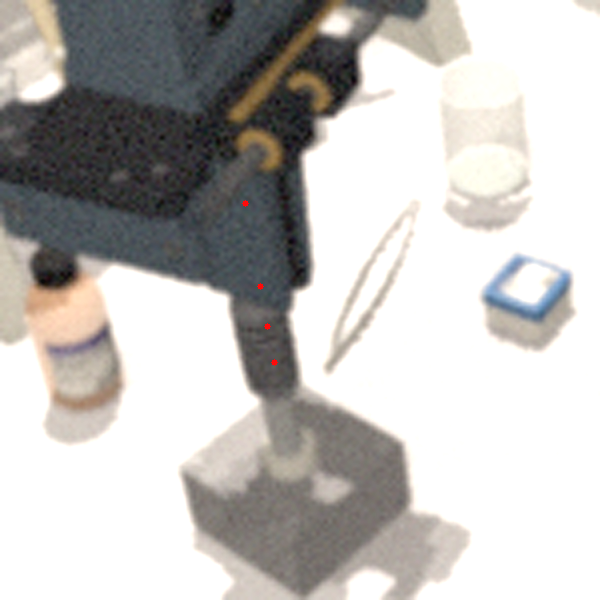

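The red dots mark the reported TCP axis. The fingers end at crop row about 295, near the grip's top, which is well above the reported tip height. So the fingers seem to have shut above the cartridge. I'll open, rise, and measure the real tip height.

```bash
python3 -m handwheel '{"linear":[[0,0,0],[0,0,0],[0,0,0],[0,0,-0.03],[0,0,-0.06],[0,0,-0.08],[0,0,-0.08],[0,0,-0.08]],"turn":[0,0,0,0,0,0,0,0],"jaw":[0.03,0.04,0.05,0.05,0.05,0.05,0.05,0.05]}'
python3 - <<'E'
from meas import *
s=robot.get_state();print(s['ee_pos'],s['joint_pos'])
im,d=robot.snapshot('side')
o=cv2.convertScaleAbs(cv2.resize(im[180:330,150:300,::-1],(600,600),interpolation=cv2.INTER_CUBIC),alpha=1.8,beta=10)
p=s['ee_pos'];uv=proj('side',[p])
for u,v in uv: cv2.circle(o,(int((u-150)*4),int((v-180)*4)),3,(0,0,255),-1)
cv2.imwrite('pics/g4.png',o)
P=mpts('side',d>0,d);P=P[(abs(P[:,0]-p[0])<.06)&(abs(P[:,1]-p[1])<.07)&(P[:,2]>.132)]
print(len(P),P.min(0))
for z in np.arange(.13,.26,.01):
    Q=P[(P[:,2]>z)&(P[:,2]<z+.01)]
    if len(Q):print(z.round(2),len(Q),Q.min(0).round(3),Q.max(0).round(3))
for r in robot.outline_of('side','cartridge')[:1]:
    P=mpts('side',r['mask'],d);print(r['conf'],r['pixel'],np.percentile(P,[2,50,98],axis=0).round(3).tolist())
    G=P[(P[:,2]>.085)&(P[:,2]<.118)]
    f=lambda p:np.hypot(G[:,0]-p[0]-p[2]*(G[:,2]-.1),G[:,1]-p[1]-p[3]*(G[:,2]-.1))-.011
    print(least_squares(f,[.598,.306,0,0],loss='soft_l1',f_scale=.002).x)
E
```

```text
time: 7.03
ee_pos: [0.5979, 0.3054, 0.1681]
eef_rot: [-0.0, 0.991, 0.137, 0.001]
wrist_force: [-0.2, 0.3, -0.8]
grip_width: 0.546
grasp_force: 0.0
[0.59793537 0.30544292 0.16813459] [3.83383147e-01 5.65340126e-01 1.23090286e+00 1.39585132e-05
 1.34341531e+00 1.67837434e+00]
17583 [0.53814895 0.23550626 0.20740959]
0.2 41 [0.573 0.274 0.207] [0.619 0.34  0.21 ]
0.21 252 [0.571 0.267 0.21 ] [0.621 0.343 0.22 ]
0.22 280 [0.57  0.269 0.22 ] [0.62  0.344 0.23 ]
0.23 291 [0.57  0.267 0.23 ] [0.619 0.345 0.24 ]
0.24 259 [0.569 0.267 0.24 ] [0.612 0.346 0.25 ]
0.25 172 [0.57  0.266 0.25 ] [0.603 0.341 0.26 ]
0.64 [217.3, 290.6] [[0.587, 0.3, 0.035], [0.592, 0.312, 0.092], [0.603, 0.318, 0.127]]
[0.59874912 0.30714456 0.00464029 0.01027153]
```

View pics/g4.png

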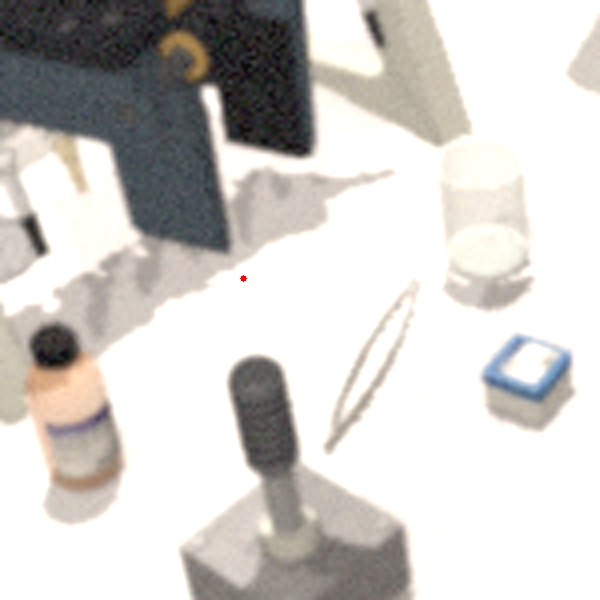

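The picture confirms it. The real tips are at z≈0.207 while the TCP reads 0.168 (red dot, well below the tips), so the true tip is about 39 mm above the reported TCP. The cartridge still stands undisturbed. I'll descend about 121 mm, then close.

```bash
python3 -m handwheel '{"linear":[[0.001,-0.001,0.03],[0.001,-0.001,0.06],[0.001,-0.001,0.085],[0.001,-0.001,0.105],[0.001,-0.001,0.115],[0.001,-0.001,0.1205],[0.001,-0.001,0.1205]],"turn":[0,0,0,0,0,0,0],"jaw":[0.05,0.05,0.05,0.05,0.05,0.05,0.05]}'|sed -n '1,2p;4p'; python3 -m handwheel '{"linear":[[0,0,0],[0,0,0],[0,0,0],[0,0,0],[0,0,0],[0,0,0],[0,0,0],[0,0,0],[0,0,0]],"turn":[0,0,0,0,0,0,0,0,0],"jaw":[0.035,0.025,0.02,0.01,0.005,0,0,0,0]}'
```

```text
time: 7.72
ee_pos: [0.5974, 0.3062, 0.0455]
wrist_force: [-0.7, -0.2, 0.6]
time: 8.47
ee_pos: [0.5986, 0.3066, 0.0474]
eef_rot: [-0.0, 0.991, 0.137, 0.001]
wrist_force: [-0.2, -0.4, 7.0]
grip_width: 0.231
grasp_force: 30.0
```

```bash
python3 -m handwheel '{"linear":[[0,0,-0.005],[0,0,-0.012],[0,0,-0.02],[0,0,-0.03],[0,0,-0.045],[0,0,-0.065],[0,0,-0.085],[0,0,-0.105],[0,0,-0.115],[0,0,-0.12]],"turn":[0,0,0,0,0,0,0,0,0,0],"jaw":[0,0,0,0,0,0,0,0,0,0]}'
python3 - <<'E'
from meas import *
s=robot.get_state();p=s['ee_pos']
im,d=robot.snapshot('side')
cv2.imwrite('pics/g5.png',cv2.convertScaleAbs(cv2.resize(im[180:330,150:300,::-1],(600,600),interpolation=cv2.INTER_CUBIC),alpha=1.8,beta=10))
for r in robot.outline_of('side','cartridge')[:1]:
    P=mpts('side',r['mask'],d);print(p,r['conf'],r['pixel'],np.percentile(P,[1,50,98],axis=0).round(3).tolist())
    for z in np.arange(.1,.22,.01):
        Q=P[(P[:,2]>z)&(P[:,2]<z+.01)]
        if len(Q):print(z.round(2),len(Q),np.median(Q,0).round(4))
E
```

```text
time: 9.3
ee_pos: [0.5989, 0.3068, 0.1691]
eef_rot: [-0.0, 0.991, 0.137, 0.001]
wrist_force: [0.2, -0.7, -0.3]
grip_width: 0.231
grasp_force: 30.0
[0.59886006 0.30684101 0.16907578] 0.57 [212.8, 251.2] [[0.584, 0.165, -0.0], [0.591, 0.308, 0.165], [0.748, 0.317, 0.247]]
0.12 7 [0.5952 0.3088 0.1284]
0.13 20 [0.5917 0.3121 0.1363]
0.14 79 [0.5893 0.313  0.1454]
0.15 86 [0.5895 0.3132 0.1553]
0.16 120 [0.5922 0.3106 0.1647]
0.17 51 [0.5924 0.3102 0.1748]
0.18 54 [0.5915 0.3102 0.1849]
0.19 38 [0.5922 0.3102 0.1937]
0.2 16 [0.5863 0.3043 0.2072]
0.21 24 [0.5853 0.3042 0.2154]
```

View pics/g5.png

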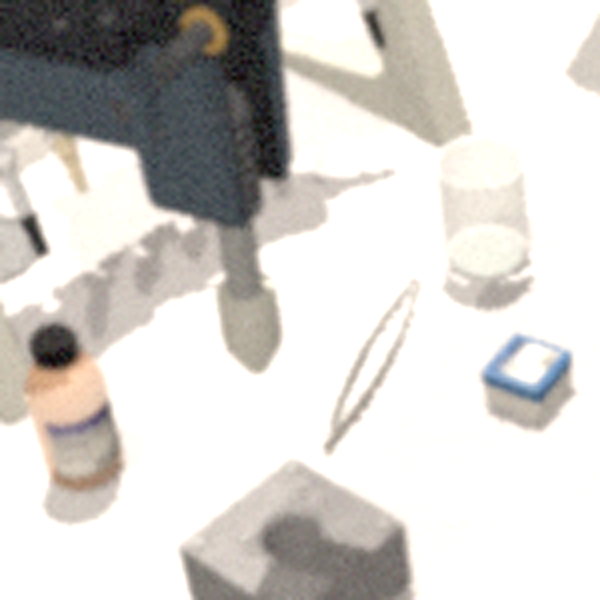

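The cartridge hangs straight between the fingers, foot at crop (262,368), and the stand hole is empty. I move it over the port.

```bash
python3 -m handwheel '{"linear":[[-0.012,0.011,0],[-0.035,0.031,0],[-0.062,0.055,0],[-0.09,0.08,0],[-0.118,0.104,0],[-0.145,0.128,0],[-0.165,0.146,0],[-0.173,0.153,0.01],[-0.176,0.156,0.02],[-0.176,0.156,0.025]],"turn":[0,0,0,0,0,0,0,0,0,0],"jaw":[0,0,0,0,0,0,0,0,0,0]}'
python3 - <<'E'
from meas import *
s=robot.get_state();p=s['ee_pos']
im,d=robot.snapshot('side')
cv2.imwrite('pics/g6.png',cv2.convertScaleAbs(cv2.resize(im[190:340,280:430,::-1],(600,600),interpolation=cv2.INTER_CUBIC),alpha=1.6,beta=10))
m=robot.outline_of('side','port')[0]['mask'];P=mpts('side',m,d);P=P[(P[:,2]>.034)&(P[:,2]<.046)]
print('port',cv2.minAreaRect((P[:,:2]*1000).astype(np.float32)))
# plug cylinder: free points near commanded axis
P=mpts('side',d>0,d);P=P[np.hypot(P[:,0]-.4713,P[:,1]-.1089)<.022]
for a,b,r in((.117,.136,.011),(.143,.155,.0065)):
    G=P[(P[:,2]>a)&(P[:,2]<b)]
    f=lambda q:np.hypot(G[:,0]-q[0],G[:,1]-q[1])-r
    R=least_squares(f,[.4713,.1089],loss='soft_l1',f_scale=.002);print(len(G),R.x,np.abs(R.fun).mean())
print('lowest',P[P[:,2]>.085][:,2].min())
E
```

```text
time: 10.23
ee_pos: [0.4695, 0.1074, 0.1401]
eef_rot: [-0.0, 0.991, 0.137, -0.001]
wrist_force: [-0.1, 0.2, -1.0]
grip_width: 0.236
grasp_force: 30.0
port ((470.87939453125, 109.21607971191406), (72.19489288330078, 107.23859405517578), 28.50613021850586)
144 [0.46884433 0.10681982] 0.0008937827662525175
50 [0.46803406 0.10724081] 0.0006073847110902151
lowest 0.09909360367414666
```

View pics/g6.png

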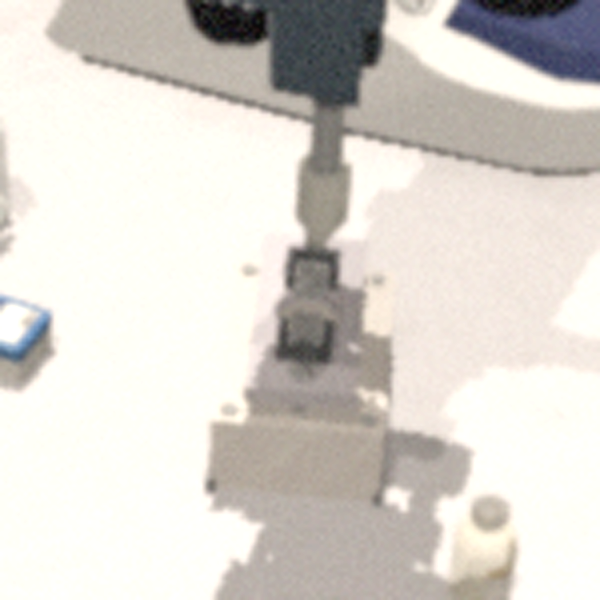

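The foot, at crop (316,245), hangs just above the ring. The measured axis is about 2 mm short of the bore centre in both x and y, so I nudge it over.

```bash
python3 -m handwheel '{"linear":[[0.001,-0.001,0],[0.001,-0.001,0.005],[0.001,-0.001,0.01],[0.001,-0.001,0.01],[0.001,-0.001,0.01]],"turn":[0,0,0,0,0],"jaw":[0,0,0,0,0]}'
python3 - <<'E'
from meas import *
s=robot.get_state();print(s['ee_pos'])
im,d=robot.snapshot('side')
P=mpts('side',d>0,d);P=P[np.hypot(P[:,0]-.4713,P[:,1]-.1089)<.022]
for a,b,r in((.107,.126,.011),(.133,.145,.0065)):
    G=P[(P[:,2]>a)&(P[:,2]<b)]
    f=lambda q:np.hypot(G[:,0]-q[0],G[:,1]-q[1])-r
    R=least_squares(f,[.4713,.1089],loss='soft_l1',f_scale=.002);print(len(G),R.x)
E
```

```text
time: 10.75
ee_pos: [0.4718, 0.1098, 0.1314]
eef_rot: [-0.0, 0.99, 0.138, -0.0]
wrist_force: [0.1, -0.1, 0.5]
grip_width: 0.232
grasp_force: 30.0
[0.4717899  0.10982994 0.13139622]
119 [0.47098652 0.10910548]
48 [0.47070555 0.10952764]
```

```bash
python3 -m handwheel '{"linear":[[0,0,0.006],[0,0,0.012],[0,0,0.018],[0,0,0.023],[0,0,0.027],[0,0,0.030],[0,0,0.030]],"turn":[0,0,0,0,0,0,0],"jaw":[0,0,0,0,0,0,0]}'|sed -n '1,2p;4p'; python3 -m handwheel '{"linear":[[0,0,0.002],[0,0,0.004],[0,0,0.006],[0,0,0.008],[0,0,0.008]],"turn":[0,0,0,0,0],"jaw":[0,0,0,0,0]}'|sed -n '1,2p;4p'
```

```text
time: 11.38
ee_pos: [0.4717, 0.1096, 0.1011]
wrist_force: [0.7, 0.0, -1.0]
time: 11.8
ee_pos: [0.4721, 0.1097, 0.0936]
wrist_force: [1.2, -0.0, -2.5]
```

```bash
for i in 1 2 3; do python3 -m handwheel '{"linear":[[0,0,0.002],[0,0,0.004],[0,0,0.006],[0,0,0.006]],"turn":[0,0,0,0],"jaw":[0,0,0,0]}'|sed -n '1,2p;4p'; done
```

```text
time: 12.13
ee_pos: [0.4718, 0.1097, 0.0874]
wrist_force: [0.6, -0.2, -1.7]
time: 12.47
ee_pos: [0.4718, 0.1096, 0.0813]
wrist_force: [1.5, -0.2, -2.3]
time: 12.8
ee_pos: [0.4718, 0.1096, 0.0753]
wrist_force: [0.9, -0.6, -2.6]
```

```bash
for i in 1 2 3; do python3 -m handwheel '{"linear":[[0,0,0.002],[0,0,0.004],[0,0,0.004]],"turn":[0,0,0],"jaw":[0,0,0]}'|sed -n '1,2p;4p'; done
python3 - <<'E'
from meas import *
im,d=robot.snapshot('side')
cv2.imwrite('pics/g7.png',cv2.convertScaleAbs(cv2.resize(im[190:340,280:430,::-1],(600,600),interpolation=cv2.INTER_CUBIC),alpha=1.6,beta=10))
E
```

```text
time: 13.05
ee_pos: [0.4718, 0.1097, 0.0713]
wrist_force: [0.9, 0.3, -1.5]
time: 13.3
ee_pos: [0.4718, 0.1096, 0.0673]
wrist_force: [1.5, 0.5, -2.6]
time: 13.55
ee_pos: [0.4715, 0.1096, 0.0633]
wrist_force: [0.2, 0.4, -0.9]
```

View pics/g7.png

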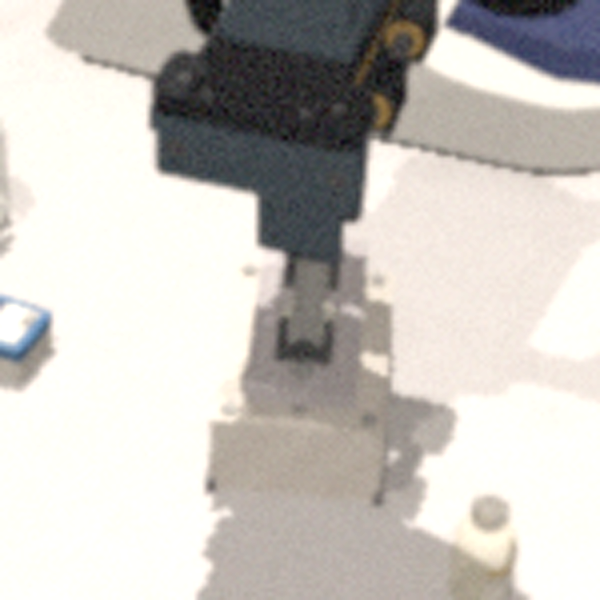

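The plug is in the bore and only the neck (crop 310,300) shows above the ring, upright. I continue down slowly.

```bash
for i in 1 2 3 4; do python3 -m handwheel '{"linear":[[0,0,0.001],[0,0,0.002],[0,0,0.002]],"turn":[0,0,0],"jaw":[0,0,0]}'|sed -n '1,2p;4p'; done
```

```text
time: 13.85
ee_pos: [0.4718, 0.1097, 0.0615]
wrist_force: [-0.5, -0.0, -0.6]
time: 14.1
ee_pos: [0.4719, 0.1097, 0.0595]
wrist_force: [0.6, -0.9, -0.9]
time: 14.35
ee_pos: [0.4719, 0.1097, 0.0575]
wrist_force: [-0.2, -0.3, 0.2]
time: 14.6
ee_pos: [0.4719, 0.1096, 0.0556]
wrist_force: [0.2, -0.0, -0.5]
```

```bash
for i in 1 2 3 4; do python3 -m handwheel '{"linear":[[0,0,0.001],[0,0,0.001],[0,0,0.001]],"turn":[0,0,0],"jaw":[0,0,0]}'|sed -n '1,2p;4p'; done
```

```text
time: 14.85
ee_pos: [0.4719, 0.1097, 0.0547]
wrist_force: [0.4, 0.6, -0.5]
time: 15.1
ee_pos: [0.4719, 0.1097, 0.0537]
wrist_force: [-0.8, -0.0, -0.5]
time: 15.35
ee_pos: [0.4721, 0.1097, 0.0528]
wrist_force: [-0.5, 0.3, 2.3]
time: 15.6
ee_pos: [0.4721, 0.1097, 0.0518]
wrist_force: [-0.8, 0.1, 5.3]
```

```bash
python3 -m handwheel '{"linear":[[0,0,0.0005],[0,0,0.001],[0,0,0.001],[0,0,0.001],[0,0,0.001]],"turn":[0,0,0,0,0],"jaw":[0,0,0,0,0]}'|sed -n '1,2p;4p';for i in 1 2 3; do python3 -m handwheel '{"linear":[[0,0,-0.0005],[0,0,-0.001],[0,0,-0.0015],[0,0,-0.0015]],"turn":[0,0,0,0],"jaw":[0,0,0,0]}'|sed -n '1,2p;4p'; done
```

```text
time: 16.02
ee_pos: [0.4723, 0.1097, 0.051]
wrist_force: [-1.2, 0.1, 8.5]
time: 16.35
ee_pos: [0.4721, 0.1097, 0.0523]
wrist_force: [-0.7, 0.5, 2.9]
time: 16.68
ee_pos: [0.4719, 0.1097, 0.0537]
wrist_force: [-0.2, -0.9, 0.8]
time: 17.02
ee_pos: [0.472, 0.1097, 0.0553]
wrist_force: [1.3, -0.2, 0.5]
```

```bash
for i in 1 2 3; do python3 -m handwheel '{"linear":[[0,0,-0.0005],[0,0,-0.001],[0,0,-0.001]],"turn":[0,0,0],"jaw":[0,0,0]}'|sed -n '1,2p;4p'; done
```

```text
time: 17.27
ee_pos: [0.472, 0.1097, 0.0563]
wrist_force: [-0.3, 0.3, -1.2]
time: 17.52
ee_pos: [0.472, 0.1097, 0.0573]
wrist_force: [-0.8, 1.1, 0.1]
time: 17.77
ee_pos: [0.472, 0.1097, 0.0583]
wrist_force: [0.0, 0.1, -0.0]
```

```bash
for i in 1 2 3; do python3 -m handwheel '{"linear":[[0,0,-0.0005],[0,0,-0.001],[0,0,-0.001]],"turn":[0,0,0],"jaw":[0,0,0]}'|sed -n '1,2p;4p'; done
```

```text
time: 18.02
ee_pos: [0.472, 0.1097, 0.0593]
wrist_force: [-0.4, -0.7, 0.2]
time: 18.27
ee_pos: [0.472, 0.1097, 0.0603]
wrist_force: [-0.5, -0.3, -1.6]
time: 18.52
ee_pos: [0.472, 0.1097, 0.0613]
wrist_force: [1.0, 0.1, -1.0]
```

```bash
for i in 1 2 3 4; do python3 -m handwheel '{"linear":[[0,0,-0.0005],[0,0,-0.001],[0,0,-0.001]],"turn":[0,0,0],"jaw":[0,0,0]}'|sed -n '1,2p;4p'; done
```

```text
time: 18.77
ee_pos: [0.472, 0.1097, 0.0623]
wrist_force: [-0.1, -0.3, -0.4]
time: 19.02
ee_pos: [0.472, 0.1097, 0.0633]
wrist_force: [-0.2, 1.2, -0.7]
time: 19.27
ee_pos: [0.4719, 0.1097, 0.0642]
wrist_force: [0.6, 0.1, -4.1]
time: 19.52
ee_pos: [0.4719, 0.1097, 0.0651]
wrist_force: [0.9, -0.1, -8.0]
```

```bash
python3 -m handwheel '{"linear":[[0,0,-0.0004],[0,0,-0.0009],[0,0,-0.0009]],"turn":[0,0,0],"jaw":[0,0,0]}'|sed -n '1,2p;4p'; python3 -m handwheel '{"linear":[[0,0,0]],"turn":[0],"jaw":[0]}'|sed -n '1,2p;4p'
```

```text
time: 19.77
ee_pos: [0.4718, 0.1097, 0.066]
wrist_force: [1.8, -0.4, -13.2]
time: 19.85
ee_pos: [0.4718, 0.1096, 0.0659]
wrist_force: [0.5, -0.2, -13.0]
```

Pulling about 12 to 13 N. I hold for a little over a second, then ease off and return the cartridge to home.

```bash
for i in 1 2 3; do python3 -m handwheel '{"linear":[[0,0,0],[0,0,0],[0,0,0],[0,0,0],[0,0,0]],"turn":[0,0,0,0,0],"jaw":[0,0,0,0,0]}'|sed -n '1,2p;4p'; done
python3 -m handwheel '{"linear":[[0,0,0.0003],[0,0,0.0006],[0,0,0.0009],[0,0,0.0012],[0,0,0.0015],[0,0,0.0018],[0,0,0.0021],[0,0,0.0024],[0,0,0.0028],[0,0,0.0032]],"turn":[0,0,0,0,0,0,0,0,0,0],"jaw":[0,0,0,0,0,0,0,0,0,0]}'|sed -n '1,2p;4p'
```

```text
time: 20.27
ee_pos: [0.4719, 0.1097, 0.0661]
wrist_force: [1.3, -0.4, -13.3]
time: 20.68
ee_pos: [0.4719, 0.1097, 0.0661]
wrist_force: [-0.5, 0.5, -13.2]
time: 21.1
ee_pos: [0.472, 0.1097, 0.0661]
wrist_force: [0.6, -0.1, -12.6]
time: 21.93
ee_pos: [0.4724, 0.1097, 0.0631]
wrist_force: [-0.5, 0.0, -1.0]
```

```bash
python3 -m handwheel '{"linear":[[0,0,0.0012],[0,0,0.0025],[0,0,0.004],[0,0,0.0055],[0,0,0.007],[0,0,0.0082],[0,0,0.0092],[0,0,0.0098],[0,0,0.01],[0,0,0.01]],"turn":[0,0,0,0,0,0,0,0,0,0],"jaw":[0,0,0,0,0,0,0,0,0,0]}'|sed -n '1,2p;4p'
```

```text
time: 22.77
ee_pos: [0.472, 0.1097, 0.0529]
wrist_force: [-0.3, -0.3, 1.6]
```

```bash
python3 -m handwheel '{"linear":[[0,0,0],[0,0,0],[0,0,0],[0,0,0],[0,0,0],[0,0,0],[0,0,0],[0,0,0],[0,0,0]],"turn":[0,0,0,0,0,0,0,0,0],"jaw":[0.022,0.024,0.026,0.03,0.036,0.044,0.052,0.06,0.06]}'|sed -n '1,2p;4,6p'; python3 -m handwheel '{"linear":[[0,0,-0.01],[0,0,-0.025],[0,0,-0.045],[0,0,-0.07],[0,0,-0.1],[0,0,-0.13],[0,0,-0.16],[0,0,-0.18],[0,0,-0.18]],"turn":[0,0,0,0,0,0,0,0,0],"jaw":[0.06,0.06,0.06,0.06,0.06,0.06,0.06,0.06,0.06]}'|sed -n '1,2p;4,6p'
python3 - <<'E'
from meas import *
im,d=robot.snapshot('side')
cv2.imwrite('pics/g8.png',cv2.convertScaleAbs(cv2.resize(im[150:390,140:460,::-1],(800,600),interpolation=cv2.INTER_CUBIC),alpha=1.6,beta=10))
for r in robot.outline_of('side','cartridge')[:1]:
    P=mpts('side',r['mask'],d);print(r['conf'],np.percentile(P,[2,50,99],axis=0).round(3).tolist())
    G=P[(P[:,2]>.09)&(P[:,2]<.126)]
    f=lambda p:np.hypot(G[:,0]-p[0]-p[2]*(G[:,2]-.11),G[:,1]-p[1]-p[3]*(G[:,2]-.11))-.011
    print(least_squares(f,[.471,.109,0,0],loss='soft_l1',f_scale=.002).x)
E
```

```text
time: 23.52
ee_pos: [0.472, 0.1097, 0.0529]
wrist_force: [0.5, -0.5, -0.2]
grip_width: 0.644
grasp_force: 0.0
time: 24.27
ee_pos: [0.474, 0.1099, 0.2369]
wrist_force: [1.6, 0.5, 1.1]
grip_width: 0.658
grasp_force: 0.0
0.64 [[0.459, 0.102, 0.065], [0.467, 0.116, 0.11], [0.485, 0.121, 0.134]]
[ 0.47070371  0.10921522 -0.00654327  0.00921594]
```

View pics/g8.png

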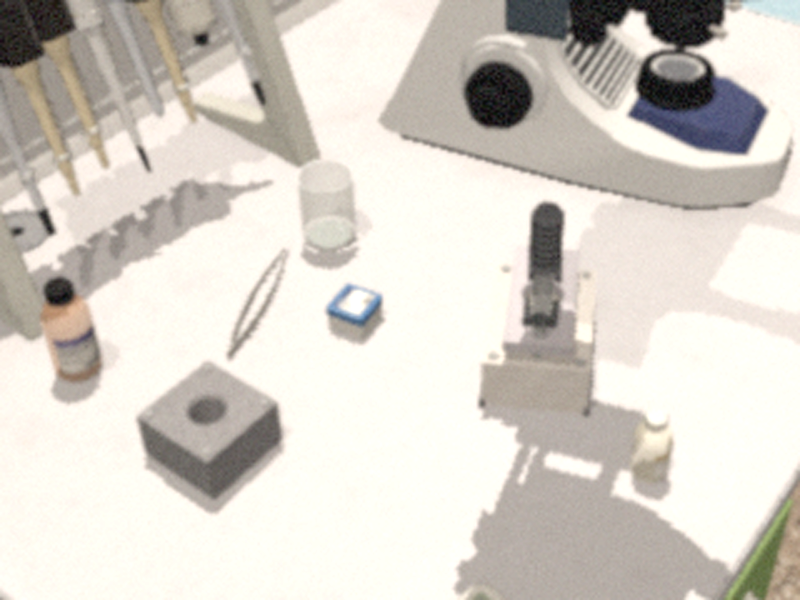

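The cartridge stands upright in the port at (545,240), top near z=0.132, which is home. The stand is empty and the bystanders are where they were.

```bash
python3 -c "
from cell import robot
print(robot.job_done())"
```

```text
the job is handed in; nothing more can be done
None
```

The cartridge is pressed home in the port and stands upright and released; the latch held a steady pull of about 12–13 N for over a second. The first grasp closed just above the cartridge because the real fingertips sit about 39 mm higher than reported, but nothing was visibly disturbed. The job is handed in; no verdict came back.

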